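Lay out a dissecting kit in its tray in order of use

ROBOT

A 6-joint arm with a two-finger parallel gripper is mounted at the origin on the work surface. World frame = base frame: x ahead of the robot, y to its left, z up, the work surface at z = 0. Lengths are in mm, angles in degrees, forces in N, time in s.
With the tool pointing down it reaches from about 300 to 850 mm from the base axis. Payload 4.2 kg.
Tool frame: the origin (TCP) lies between the finger pads; the fingertips stand 22 mm ahead of it and the grasp point (between the pads) lies 3 mm ahead of it; z points along the fingers, y is the direction in which the jaws open and shut (so a half turn about z gives the same grasp; the last joint's range is limited). The gripper opens to 91 mm and grips with 3 to 60 N. Pads are 32 mm wide; open, the fingers measure 118 mm over their backs; the gripper's body (76 mm by 178 mm) begins 60 mm behind the grasp point.
Start: joints at [-74.943, 18.312, 89.639, -0, 72.044, -1.146], TCP at [160.453, -552.173, 235.976] pointing down, gripper open.
Joint ranges: [-177.97, 177.97], [-48.28, 115.42], [12.27, 149.76], [-77.06, 257.06], [2.81, 150.46], [-146.56, 146.56]. Speed limits (degrees/s): [147.25, 147.25, 180, 180, 180, 180].

INTERFACE

Orientations are given as [roll, pitch, yaw] about the fixed x, y, z axes, in that order (R = Rz(yaw) Ry(pitch) Rx(roll)).
In Python, from workcell import * gives the robot as it stands.
- The arm moves only by the shell command python3 -m jog 'ROWS' [OPENING] [FORCE]. ROWS is text: rows parted by semicolons, each of 6 numbers parted by spaces: the shift along the tool's x, y, z in units of 0.5 m (1.0 is 0.5 m), then the turn, a rotation vector about the tool's x, y, z in units of pi/2 rad (1.0 is pi/2 rad). A call has 1 to 20 rows; each row is the pose to reach, as a shift and turn from the pose measured when the call began, along the tool's axes at that moment; what a row does not reach only later rows make up. A row lasts 1/12 s, in which the tool goes at most 41.7 mm and 7.16 degrees, less where a joint would pass 70% of its speed; a pose out of reach is approached as far as the arm can. A call with a number of a shift or a turn outside -1 to 1 is refused whole. A call with a gripper value outside its range is refused whole. OPENING is the opening, from -1 (shut) to 1 (fully open), set as the call begins (- or left out, the last holds). The fingers move at their own pace and stop on an object; FORCE is the grip in N (left out, the last holds). Time passes only in rows, so rows that repeat a pose let the fingers close. It gives the time, the measured TCP pose, the force and the opening at its end, in the units of the state.
- state(): the state, without advancing time (a new reading comes with each control period).
- grab_frame(name): name is "scene" or "top" or "wrist"; returns the picture (384x512x3 uint8, red, green, blue); there is no depth.
- calibration(name): a dict with "mtx" (3x3 intrinsics, pixels), "distortion" ([k1, k2, p1, p2, k3] as OpenCV has them; the pictures are not rectified), "rvec" (rotation vector, rad) and "tvec" (3), from world to camera coordinates, as OpenCV has them. Camera axes: x right, y down, z forward; pixel columns grow to the right and rows downward; lengths in mm; the calibration is good to about 2 mm. A picture is of the moment at which its call begins: read the wrist's pose just before it. calibration takes no time and is no camera call; for the wrist camera it gives the pose at the moment of the call.
- job_done(): hands the job in, once; it reports no verdict.
Trained networks look in the newest picture that a camera, given by its name, has taken for a name from the list of things; names that differ only in an ending like _2 or _b are one class to them, and where a whole thing is asked for, a point or a joint stands for the part that bears it (a point fixed in the world has none). Each returns a list of dicts, best first, with "confidence" (0 to 1); they miss things now and then, are a little off and sometimes report something else, mostly with a low value. They report only what shows in the picture. A call takes as long as a camera call.
- spot_in(query, camera): "rect" ([left, top, right, bottom] in pixels, round what is visible of it).
- tip_of(query, camera): "location" ([column, row] in pixels: a listed point, or the origin of a listed thing).
The state is a dict: "time_s": time; "qpos": joint angles; "qvel": joint speeds; "effort": joint torques, N m; "ee_pos": TCP position; "ee_rot": TCP orientation; "force": force on the tool from outside, world axes, zero at the start; "torque": the same for the moment, N m; "gripper_width": finger opening in mm.
Only numpy, scipy, OpenCV 4.12 (cv2) and the standard library are available. Lean on these libraries where they do the work, as an engineer would, in place of code of your own. Each camera call takes 0.05 s, during which the arm holds its last target. There are 200 camera calls.

TASK

Complete the kit tray in order of use, counted from the end with the wire carrying handle: the forceps, which stand draining in the tube rack, go in the first groove and the probe from the mat in the second; the spatula already lies in the third and stays there. Each lies flat in its groove, down on both combs, with its working end pointing to the side of the tray away from the robot, as the spatula does. Lay the instruments in gently, do not drop them into the tray, and leave the petri dish, slide box, dropper bottle and pencil where they are.

Things in the scene. Friction and masses are not known exactly. Their poses are not given: they have to be found in the camera images.
- tray: Steel kit tray, fixed, 170 (x) by 200 (y) mm, walls 26 high, 3 thick. Origin: centre of underside. +x: side away from the robot (turned under 0.36 rad); -y end: wire carrying handle, folded down, reaching 33 beyond the wall, 18 high. Two grey silicone combs, 40 long in x, centred at x = -52 and +52, have 3 grooves along x; between them 32 mm either side of the middle is open for fingers.
- slot1 (a point): Groove 1 (forceps), next to the wire handle: point at the height of the groove floors (11 mm above the tray's underside), midway between the combs; axes as the tray's, the groove runs along x. Grooves are 20 mm wide below, 30 mm at the top; comb teeth rise 11 mm above the groove floor. Grooves are 50 mm apart in y, the outer ones 45 mm from the end walls.
- slot2 (a point): Groove 2 (probe), the centre one; point and sizes as slot1.
- slot3 (a point): Groove 3 (spatula), farthest from the wire handle; point and sizes as slot1.
- rack: White plastic test tube rack, fixed, 160 (x) by 60 (y) mm, 86 mm high, two rows of six 18 mm square holes in a top plate 80 to 86 mm above its underside, shallow pockets below them. Origin: centre of underside. Three capped glass tubes, up to 111 mm high, are in its holes at the +x end (x above 25 mm).
- forceps: Steel forceps, 145 mm, 32 g, rigid. Origin at the tips, +z from tips to heel. Starts upright in a rack hole, tips down, tips 6 mm above the rack's underside, top 65 mm clear of the rack; may lean a few degrees. Heel (last 30 mm): 8.5 mm thick along y, 10 wide along x. Arms bow apart along y, 15 mm over both from 58 to 88 mm from the tips. Laid down it may lie on either side, 10 or 15 mm high.
- forceps_mid (a point): Middle of the forceps' length, on its axis, 72.5 mm from the tips (balance point near 75 mm); axes as the forceps' body.
- forceps_tip (a point): Tips of the forceps.
- probe: Steel dissecting probe lying on the mat, 145 mm, 35 g. Hexagonal handle 95 mm long, 10 mm across flats, then a short cone and a straight 3 mm needle. Origin: under the middle of its length, on the side it starts lying on; +x along it to the needle's point. Handle from x = -72.5 to +22.5 mm; balance point near x = -22 mm.
- probe_mid (a point): Point on the probe's axis at the middle of its length, 5 mm above the mat when lying; axes as the probe's body.
- probe_tip (a point): Point of the probe's needle.
- spatula: Steel laboratory spatula, already lying in groove 3 of the tray, blade to the tray's +x, 150 mm, 40 g. Flat-sided handle 85 mm long, 11 mm wide, 8 mm high, a thin round neck, then a flat round-ended blade 43 by 13 by 2 mm. Origin: under the middle of its length; +x along it to the blade's end. Handle from x = -75 to +10 mm; balance point near x = -18 mm.
- spatula_mid (a point): Point on the spatula's axis at the middle of its length, 4 mm above its underside; axes as the spatula's body.
- spatula_tip (a point): End of the spatula's blade.
- petri_dish: Covered glass petri dish, 91 mm across, 17 mm high; origin at the centre of its underside. Leave alone.
- slide_box: Closed box for microscope slides, 85 by 105 mm, 34 mm high; origin at the centre of its underside. Leave alone.
- dropper_bottle: Small amber dropper bottle, 32 mm across, 90 mm high; origin at the centre of its underside. Leave alone.
- pencil: Dark hexagonal pencil lying on the mat beside the probe (either side of it), 148 mm long, 8 mm thick, point to its +x; origin under the middle of its length. Leave alone.
- mat: Thin grey-green bench mat, fixed, 500 (x) by 900 (y) mm, its top 2 mm above the bench; tray, rack, instruments and the rest are all on it. Origin: centre of underside. Where the probe lies it is free once the probe is taken.

How it is judged (in metres and radians):
At the end, for the whole second after the job is handed in: Forceps in groove 1, probe in 2, spatula in 3: at rest, middle within 10 mm of the groove's line, 16 mm of the tray's middle and less than 9 mm (forceps 13 mm) above the groove floor, aligned within 0.12 rad, working end to tray +x; dish, box, bottle, pencil within 25 mm of their places (y of forceps_mid in the frame of slot1 between -0.01 and 0.01 m and x of forceps_mid in the frame of slot1 between -0.016 and 0.016 m and z of forceps_mid in the frame of slot1 below 0.013 m and angle between the z axis of forceps and the x axis of tray, either way round below 0.12 rad and x of forceps_tip in the frame of slot1 above 0.05 m and linear speed of each of forceps, probe, spatula below 0.02 m/s and y of probe_mid in the frame of slot2 between -0.01 and 0.01 m and x of probe_mid in the frame of slot2 between -0.016 and 0.016 m and z of probe_mid in the frame of slot2 below 0.009 m and angle between the x axis of each of probe, spatula and the x axis of tray, either way round below 0.12 rad and x of probe_tip in the frame of slot2 above 0.05 m and y of spatula_mid in the frame of slot3 between -0.01 and 0.01 m and x of spatula_mid in the frame of slot3 between -0.016 and 0.016 m and z of spatula_mid in the frame of slot3 below 0.009 m and x of spatula_tip in the frame of slot3 above 0.05 m and not (distance of any of petri_dish, slide_box, dropper_bottle, pencil from where it was at the start of the episode above 0.025 m)); the robot touches nothing.
It fails at once if the forceps is dropped or thrown into the tray: loose from the fingers over the tray and moving faster than 0.5 m/s (a free fall of about 13 mm) (horizontal distance between forceps_mid and tray below 0.13 m and height (world z) of forceps_mid below 0.1 m and contact force between the fingers and forceps below 0.02 N and linear speed of forceps above 0.5 m/s).
It fails at once if the probe is dropped or thrown into the tray: loose from the fingers over the tray and moving faster than 0.5 m/s (a free fall of about 13 mm) (horizontal distance between probe_mid and tray below 0.13 m and height (world z) of probe_mid below 0.1 m and contact force between the fingers and probe below 0.02 N and linear speed of probe above 0.5 m/s).
It fails at once if the petri dish, the slide box, the dropper bottle or the pencil is pushed more than 25 mm from its place (distance of any of petri_dish, slide_box, dropper_bottle, pencil from where it was at the start of the episode above 0.025 m).
It also fails if it takes over 64 s, if anything falls off the work surface, if the arm or the gripper's body presses on something with over 40 N, if the wrist force passes 120 N, or if a joint passes its speed limit or range.

## Working session

There is one attempt and no reset: what is moved stays moved. The work goes in short steps, Python scripts to look and compute and a shell command to move; the robot and the scene stay as the last step left them, time stands still between calls to the robot, and variables do not carry over. Pictures are saved under pics/ and viewed, about 8 in all and at most 12, crops included, and the job is handed in when it is done.

```bash
ls; mkdir -p pics
cat > h.py <<'E'
from workcell import *
import numpy as np, cv2
from scipy.spatial.transform import Rotation as R
def shot(n,f=None):
    im=grab_frame(n)
    if f: cv2.imwrite('pics/'+f,im[:,:,::-1])
    return im
def ray(n,px,z,cal=None):
    c=cal or calibration(n)
    u=cv2.undistortPoints(np.array([[px]],float),np.array(c['mtx'],float),np.array(c['distortion'],float))[0,0]
    M=cv2.Rodrigues(np.array(c['rvec'],float))[0];t=np.array(c['tvec'],float).ravel()
    C=-M.T@t;d=M.T@np.array([u[0],u[1],1]);return C+d*(z-C[2])/d[2]
def proj(n,P,cal=None):
    c=cal or calibration(n)
    return cv2.projectPoints(np.array(P,float).reshape(-1,1,3),np.array(c['rvec'],float),np.array(c['tvec'],float),np.array(c['mtx'],float),np.array(c['distortion'],float))[0][:,0]
E
python3 - <<'E'
from h import *
a=shot('top','top.png');b=shot('scene','scene.png')
for n in ['top','scene']:
    for q,z in [('tray',2),('slot1',13),('slot2',13),('slot3',13),('rack',2),('forceps',8),('forceps_mid',80),('probe',2),('probe_mid',7),('probe_tip',7),('spatula_mid',17),('spatula_tip',17),('pencil',2),('petri_dish',2),('slide_box',2),('dropper_bottle',2)]:
        for r in tip_of(q,n)[:2]:
            print(n,q,np.round(r['location']),round(r['confidence'],2),np.round(ray(n,r['location'],z)))
s=state();print(s['time_s'],s['ee_pos'],s['ee_rot'],s['gripper_width'])
E
```

```text
pics
top tray [390. 231.] 0.92 [ 532. -241.    2.]
top tray [137. 226.] 0.47 [544. 360.   2.]
top slot1 [392. 233.] 0.96 [ 528. -241.   13.]
top slot1 [370. 239.] 0.9 [ 513. -190.   13.]
top slot2 [392. 233.] 0.96 [ 528. -241.   13.]
top slot2 [370. 239.] 0.9 [ 513. -190.   13.]
top slot3 [392. 233.] 0.96 [ 528. -241.   13.]
top slot3 [370. 239.] 0.9 [ 513. -190.   13.]
top rack [137. 208.] 0.72 [587. 362.   2.]
top forceps [136. 223.] 0.59 [550. 360.   8.]
top forceps_mid [118. 220.] 0.61 [554. 374.  80.]
top forceps_mid [135. 222.] 0.24 [548. 336.  80.]
top probe [251. 242.] 0.5 [506.  87.   2.]
top probe_mid [252. 245.] 0.61 [500.  86.   7.]
top probe_tip [373. 236.] 0.16 [ 521. -198.    7.]
top spatula_mid [371. 238.] 0.68 [ 517. -191.   17.]
top spatula_mid [201. 231.] 0.5 [532. 204.  17.]
top spatula_tip [362. 207.] 0.53 [ 589. -173.   17.]
top pencil [197. 232.] 0.64 [531. 215.   2.]
top petri_dish [252. 136.] 0.69 [765.  86.   2.]
top petri_dish [279. 211.] 0.36 [579.  21.   2.]
top slide_box [336. 134.] 0.65 [ 769. -120.    2.]
top dropper_bottle [198. 145.] 0.65 [742. 218. 
[... 568 characters left out ...]
2.  89.   2.]
scene probe_mid [238. 180.] 0.65 [503.  89.   7.]
scene probe_mid [324. 162.] 0.19 [596. 360.   7.]
scene probe_tip [250. 194.] 0.47 [573.  90.   7.]
scene spatula_mid [156. 222.] 0.52 [ 514. -190.   17.]
scene spatula_tip [171. 238.] 0.72 [ 586. -176.   17.]
scene spatula_tip [128. 251.] 0.59 [ 559. -287.   17.]
scene pencil [274. 172.] 0.42 [536. 203.   2.]
scene petri_dish [285. 245.] 0.56 [770.  73.   2.]
scene slide_box [158. 224.] 0.74 [ 511. -185.    2.]
scene slide_box [224. 285.] 0.73 [ 778. -125.    2.]
scene dropper_bottle [320. 213.] 0.56 [743. 222.   2.]
1.7 [ 160.44017667 -552.15478218  235.95992737] [1.79998866e+02 5.87565876e-04 1.62042512e+01] 91.33407862231121
```

View pics/top.png

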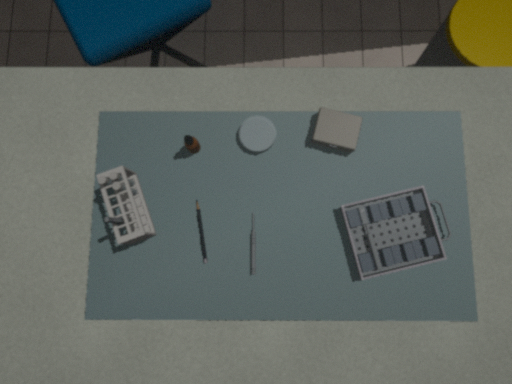

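View pics/scene.png

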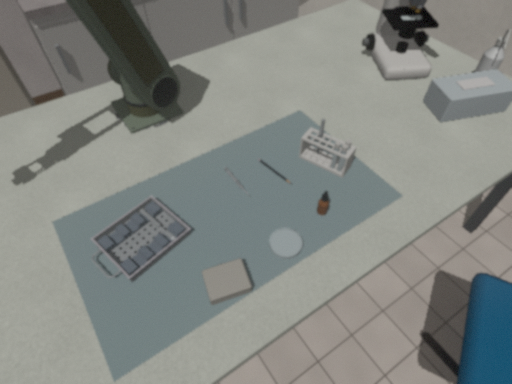

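Top view: tray at about (393,232) with the handle on its right (-y) side. The probe is at (254,245) with its needle up (+x), the pencil at (201,231), and the rack at (126,207) with the tubes at its far end. The scene view agrees. I'll take the probe first.

```bash
python3 -m jog '0.9 -1 0.07 0 0 0.18; 0.9 -1 0.07 0 0 0.18; 0.9 -1 0.07 0 0 0.18; 0.9 -1 0.07 0 0 0.18; 0.9 -1 0.07 0 0 0.18; 0.9 -1 0.07 0 0 0.18; 0.9 -1 0.07 0 0 0.18; 0.9 -1 0.07 0 0 0.18; 0.9 -1 0.07 0 0 0.18; 0.9 -1 0.07 0 0 0.18; 0.9 -1 0.07 0 0 0.18; 0.9 -1 0.07 0 0 0.18; 0.9 -1 0.07 0 0 0.18; 0.9 -1 0.07 0 0 0.18; 0.9 -1 0.07 0 0 0.18; 0.9 -1 0.07 0 0 0.18; 0.9 -1 0.07 0 0 0.18; 0.9 -1 0.07 0 0 0.18' -0.2 15
cat > look.py <<'E'
import sys
from h import *
s=state();c=calibration('wrist');shot('wrist',sys.argv[1])
print(np.round(s['time_s'],2),np.round(s['ee_pos'],1),np.round(s['ee_rot'],1),np.round(s['qpos'],1),s['gripper_width'])
for a in sys.argv[2:]:
    q,z=a.split(':')
    for r in tip_of(q,'wrist')[:2]:
        print(q,np.round(r['location'],1),round(r['confidence'],2),np.round(ray('wrist',r['location'],float(z),c),1))
E
python3 look.py w1.png probe_mid:7 probe_tip:7 pencil:2
```

```text
time_s: 3.2
ee_pos: [453.8, 55.6, 200.7]
ee_rot: [180.0, 0.0, 0.3]
force: [0.3, -0.1, 0.6]
gripper_width: 36.6
3.2 [453.8  55.6 200.7] [180.    0.    0.3] [  5.5   9.3 107.4   0.   63.3  95.3] 36.581810031840796
probe_mid [231.6 139.1] 0.8 [503.6  81.9   7. ]
probe_tip [229.8  69.5] 0.61 [583.   82.7   7. ]
pencil [132.6 116.2] 0.78 [530.9 203.3   2. ]
```

View pics/w1.png

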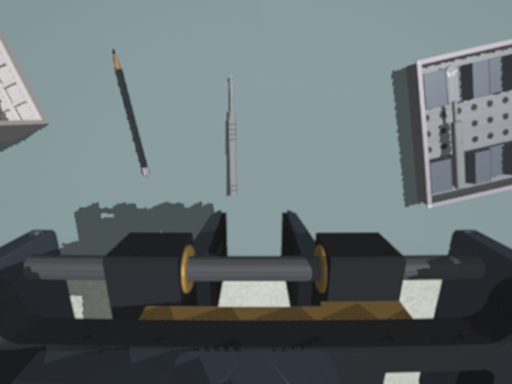

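The probe runs from its needle point at (230,77) to its handle end at (234,193). The pencil is clear to the left, and the tray edge is on the right with the spatula at (455,125).

Run:
```python
from h import *
for p in [(230,76),(234,193)]: print(np.round(ray('wrist',p,7),1))
for p in [(449,68),(461,158)]: print('spat',np.round(ray('wrist',p,17),1))
```

```text
[574.6  78.4   7. ]
[433.6  76.7   7. ]
spat [ 583.7 -171.8   17. ]
spat [ 480.7 -205.6   17. ]
```

```bash
python3 look.py w2.png probe_mid:7 probe_tip:7
python3 - <<'E'
from h import *
print([ (r['rect'],r['confidence']) for r in spot_in('probe','wrist')[:1]], state()['ee_pos'])
r=spot_in('probe','wrist')[0]['rect']
print(ray('wrist',((r[0]+r[2])/2,r[1]),7),ray('wrist',((r[0]+r[2])/2,r[3]),7))
E
```

```text
3.4 [452.4  52.2 201. ] [ 1.8e+02  0.0e+00 -1.0e-01] [  5.2   9.2 107.5  -0.   63.3  95.3] 36.01711137753919
probe_mid [226.9 137.8] 0.79 [503.8  83.9   7. ]
probe_mid [228.9 134.7] 0.17 [507.6  81.3   7. ]
probe_tip [228.1  71.4] 0.58 [579.6  80.5   7. ]
[([223.2, 73.8, 236.0, 195.8], 0.95)] [452.77623495  52.44367076 201.17117632]
[577.67960899  79.31651706   7.        ] [430.49755198  82.9780245    7.        ]
```

```bash
python3 -m jog '0.074 -0.058 0.1 0 0 0; 0.074 -0.058 0.2 0 0 0; 0.074 -0.058 0.28 0 0 0; 0.074 -0.058 0.32 0 0 0; 0.074 -0.058 0.34 0 0 0; 0.074 -0.058 0.35 0 0 0; 0.074 -0.058 0.35 0 0 0;  0.074 -0.058 0.35 0 0 0'; python3 -m jog '0 0 0 0 0 0;0 0 0 0 0 0;0 0 0 0 0 0;0 0 0 0 0 0;0 0 0 0 0 0;0 0 0 0 0 0' -1 20
```

```text
time_s: 4.32
ee_pos: [490.2, 81.2, 26.4]
ee_rot: [180.0, -0.0, -0.1]
force: [1.1, -0.3, -0.5]
gripper_width: 36.5
time_s: 4.82
ee_pos: [490.5, 81.2, 26.7]
ee_rot: [180.0, -0.1, -0.1]
force: [0.7, -1.5, 2.3]
gripper_width: 11.0
```

```bash
python3 -m jog '0 0 -0.1 0 0 0; 0 0 -0.2 0 0 0; 0 0.05 -0.28 0 0 0; -0.14 0.66 -0.38 0 0 -0.156; -0.14 0.66 -0.38 0 0 -0.156; -0.14 0.66 -0.38 0 0 -0.156; -0.14 0.66 -0.38 0 0 -0.156; -0.14 0.66 -0.38 0 0 -0.156; -0.14 0.66 -0.38 0 0 -0.156; -0.14 0.66 -0.38 0 0 -0.156; -0.14 0.66 -0.38 0 0 -0.156; -0.14 0.66 -0.38 0 0 -0.156; -0.14 0.66 -0.38 0 0 -0.156; -0.14 0.66 -0.38 0 0 -0.156; -0.14 0.66 -0.38 0 0 -0.156; -0.14 0.66 -0.38 0 0 -0.156'; python3 look.py w3.png tray:2 slot1:13 slot2:13 slot3:13 spatula_mid:17 spatula_tip:17
```

```text
time_s: 6.15
ee_pos: [419.5, -247.1, 216.2]
ee_rot: [-180.0, -0.0, 14.0]
force: [-0.4, 0.1, 0.2]
gripper_width: 10.6
6.15 [ 419.5 -247.1  216.2] [-180.   -0.   14.] [-3.190e+01  1.120e+01  1.025e+02  1.000e-01  6.630e+01  4.410e+01] 10.63580983203577
tray [266.2  88.9] 0.87 [ 530.  -236.3    2. ]
slot1 [268.5  88.1] 0.92 [ 530.5 -238.5   13. ]
slot1 [230.5  88.1] 0.58 [ 519.4 -194.1   13. ]
slot2 [268.5  88.1] 0.92 [ 530.5 -238.5   13. ]
slot2 [230.5  88.1] 0.58 [ 519.4 -194.1   13. ]
slot3 [268.5  88.1] 0.92 [ 530.5 -238.5   13. ]
slot3 [230.5  88.1] 0.58 [ 519.4 -194.1   13. ]
spatula_mid [229.8  87.1] 0.85 [ 520.  -193.4   17. ]
spatula_tip [224.1  17.8] 0.81 [ 590.8 -170.7   17. ]
spatula_tip [313.1  90. ] 0.35 [ 541.  -290.6   17. ]
```

View pics/w3.png

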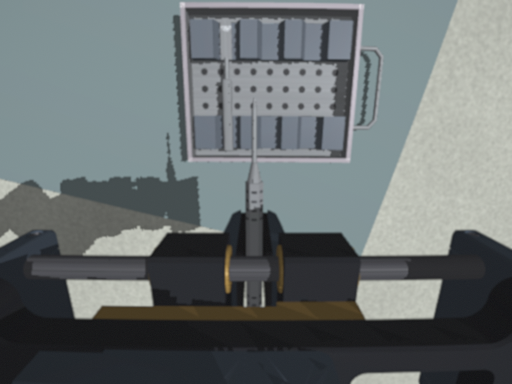

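The tray is seen whole, with wall corners at about (180,3), (362,6), (351,160) and (188,160) and the spatula at column 228. The comb pattern is unclear at this size, so I'll measure the corners and view an enlarged crop.

Run:
```python
from h import *
s=state();print(s['time_s'],np.round(s['ee_pos'],1),np.round(s['ee_rot'],1))
c=calibration('wrist');im=shot('wrist')
cv2.imwrite('pics/c3.png',cv2.resize(im[0:170,170:390],None,fx=3.4,fy=3.4,interpolation=cv2.INTER_CUBIC)[:,:,::-1])
g=cv2.cvtColor(im,cv2.COLOR_RGB2GRAY)
# project model assuming tray centre fit
T=np.array([530.,-240.]);yaw=np.radians(14)
for p in [(180,3),(362,6),(351,160),(188,160)]: print(np.round(ray('wrist',p,28,c),1))
```

```text
6.5 [ 419.6 -248.3  216.7] [ 1.8e+02 -1.0e-01  1.4e+01]
[ 591.3 -124.4   28. ]
[ 636.7 -317.    28. ]
[ 473.1 -359.9   28. ]
[ 424.6 -164.5   28. ]
```

View pics/c3.png

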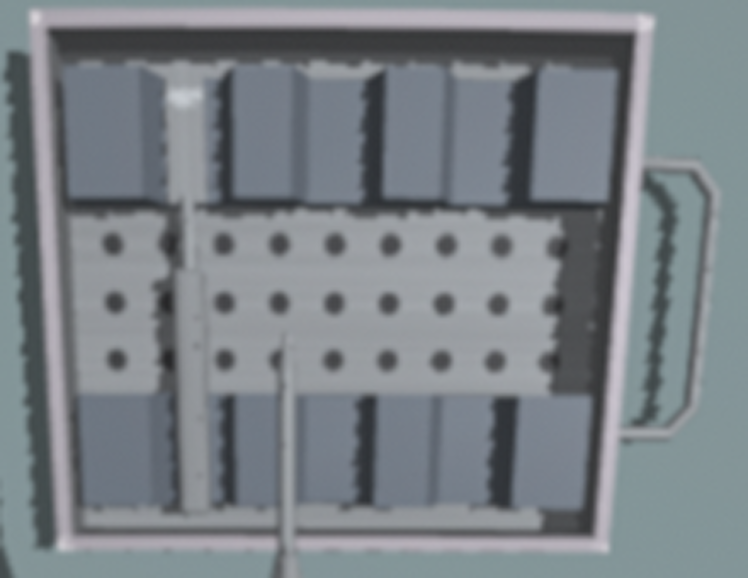

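The crop shows the combs clearly, with the spatula in groove 3. Groove 2 lies at crop column 330 and groove 1 at about 480. From the corners, the tray centre is at about (531,-241) and its yaw is 14°.

```bash
python3 -m jog '0.1 0.02 0.03 0 0 0; 0.197 0.04 0.1 0 0 0; 0.197 0.04 0.18 0 0 0; 0.197 0.04 0.25 0 0 0; 0.197 0.04 0.3 0 0 0; 0.197 0.04 0.32 0 0 0; 0.197 0.04 0.33 0 0 0; 0.197 0.04 0.33 0 0 0;0.197 0.04 0.33 0 0 0'; python3 look.py w4.png probe_mid:31 probe_tip:31 spatula_mid:17
```

```text
time_s: 7.3
ee_pos: [521.3, -244.9, 53.8]
ee_rot: [179.8, -0.2, 13.9]
force: [0.1, -0.9, 0.3]
gripper_width: 10.6
7.3 [ 521.3 -244.9   53.8] [179.8  -0.2  13.9] [-26.3  28.1 103.4   0.   48.3  49.7] 10.630513868360316
probe_mid [255.5 212.7] 0.95 [ 536.6 -243.1   31. ]
probe_tip [255.9  96.7] 0.88 [ 606.8 -225.8   31. ]
spatula_mid [176.9 213.7] 0.82 [ 517.7 -190.1   17. ]
```

View pics/w4.png

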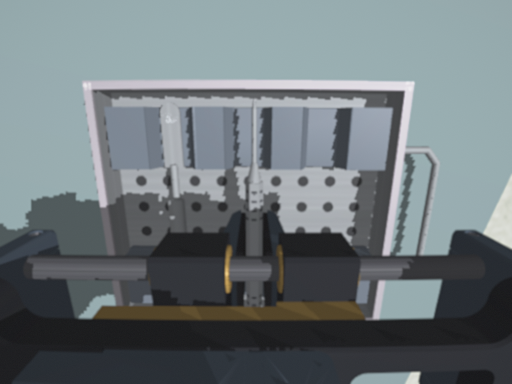

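The probe sits over groove 2, with the needle at column 254 between the teeth. I'll lower it now.

```bash
python3 -m jog '0 0 0.014 0 0 0; 0 0 0.024 0 0 0; 0 0 0.028 0 0 0; 0 0 0.03 0 0 0; 0 0 0.031 0 0 0; 0 0 0.031 0 0 0; 0 0 0.031 0 0 0'
```

```text
time_s: 8.08
ee_pos: [521.2, -244.8, 38.3]
ee_rot: [179.8, -0.2, 13.9]
force: [-0.1, 0.6, -1.0]
gripper_width: 10.4
```

```bash
python3 -m jog '0 0 0.002 0 0 0; 0 0 0.003 0 0 0;0 0 0.003 0 0 0;0 0 0.003 0 0 0'; python3 -m jog '0 0 0 0 0 0;0 0 0 0 0 0;0 0 0 0 0 0;0 0 0 0 0 0;0 0 0 0 0 0' -0.4; python3 -m jog '0 0 -0.04 0 0 0; 0 0 -0.1 0 0 0; 0 0 -0.18 0 0 0; -0.1 0 -0.25 0 0 0; -0.18 0 -0.3 0 0 0; -0.18 0 -0.3 0 0 0; -0.18 0 -0.3 0 0 0'; python3 look.py w5.png probe_mid:18 probe_tip:18 spatula_mid:17
```

```text
time_s: 8.42
ee_pos: [521.5, -244.9, 37.5]
ee_rot: [179.8, -0.3, 13.9]
force: [-0.6, 1.1, 5.4]
gripper_width: 10.2
time_s: 8.83
ee_pos: [521.4, -244.8, 37.2]
ee_rot: [179.8, -0.3, 13.9]
force: [0.0, -0.8, -0.2]
gripper_width: 27.2
time_s: 9.42
ee_pos: [431.0, -267.3, 190.0]
ee_rot: [179.6, -0.4, 13.8]
force: [-0.0, 0.6, -0.2]
gripper_width: 27.4
9.42 [ 431.  -267.3  190. ] [179.6  -0.4  13.8] [-33.1  14.  102.8   0.   62.6  43.1] 27.38655873379065
probe_mid [251.5  87.7] 0.65 [ 536.  -241.1   18. ]
probe_tip [253.1  14. ] 0.58 [ 607.1 -225.6   18. ]
spatula_mid [205.   92.7] 0.93 [ 518.8 -192.3   17. ]
spatula_mid [248.7  92.5] 0.49 [ 530.4 -239.3   17. ]
```

The probe is in place (the network puts its middle 3-5 mm from the tray centre). Next I'll look at the rack.

```bash
python3 -m jog '0.35 -1 -0.22 0 0 -0.17;0.35 -1 -0.22 0 0 -0.17;0.35 -1 -0.22 0 0 -0.17;0.35 -1 -0.22 0 0 -0.17;0.35 -1 -0.22 0 0 -0.17;0.35 -1 -0.22 0 0 -0.17;0.35 -1 -0.22 0 0 -0.17;0.35 -1 -0.22 0 0 -0.17;0.35 -1 -0.22 0 0 -0.17;0.35 -1 -0.22 0 0 -0.17;0.35 -1 -0.22 0 0 -0.17;0.35 -1 -0.22 0 0 -0.17;0.35 -1 -0.22 0 0 -0.17;0.35 -1 -0.22 0 0 -0.17;0.35 -1 -0.22 0 0 -0.17;0.35 -1 -0.22 0 0 -0.17'; python3 look.py w6.png forceps_mid:80 forceps_tip:8 rack:2; python3 -c "
import cv2;im=cv2.imread('pics/w6.png');cv2.imwrite('pics/w6b.png',cv2.resize(im[0:240,60:380],None,fx=2.4,fy=2.4,interpolation=cv2.INTER_CUBIC))"
```

```text
time_s: 10.95
ee_pos: [482.3, 261.9, 294.0]
ee_rot: [179.8, -0.0, 29.3]
force: [0.5, 0.4, -0.4]
gripper_width: 27.3
10.95 [482.3 261.9 294. ] [179.8  -0.   29.3] [27.4 14.1 87.2 -0.2 78.7 88.1] 27.324366567445036
forceps_mid [205.3  92. ] 0.47 [546.  365.1  80. ]
rack [225.  70.] 0.73 [587.5 367.8   2. ]
rack [212.3  94.8] 0.71 [547.  368.2   2. ]
```

View pics/w6b.png

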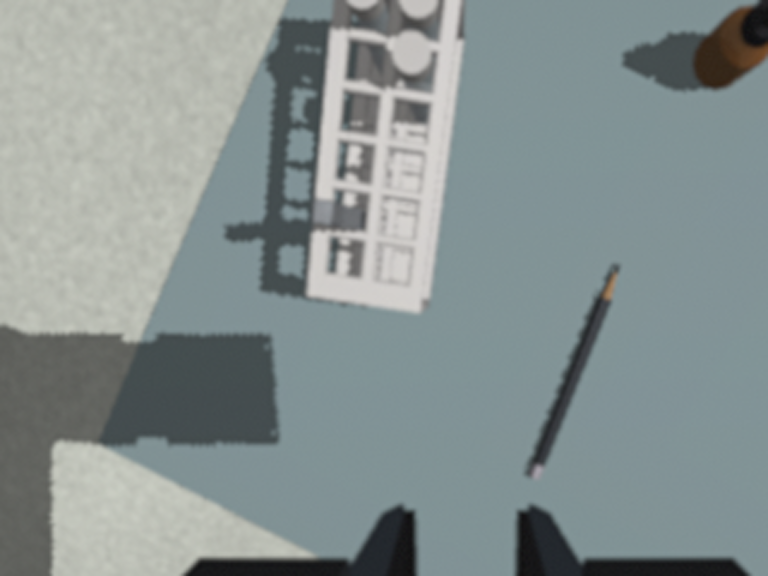

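The forceps stand in the left row, second hole from the near end, at about crop (350,210). The heel is seen at (322,212). The tubes are at the far end and the pencil is clear. I'll work out the 3D position.

Run:
```python
from h import *
s=state();print(s['time_s'],np.round(s['ee_pos'],1),np.round(s['ee_rot'],1))
# calibration at picture moment ~ compare
c=calibration('wrist')
im=shot('wrist','w7.png')
f=lambda x,y:(60+x/2.4,y/2.4)
print('rects',[(np.round(r['rect']),round(r['confidence'],2)) for r in spot_in('forceps','wrist')[:3]])
print([(np.round(r['location'],1),round(r['confidence'],2)) for r in tip_of('forceps_mid','wrist')[:3]])
old=cv2.imread('pics/w6.png')[:,:,::-1]
sh=cv2.phaseCorrelate(cv2.cvtColor(old,cv2.COLOR_RGB2GRAY)[:200].astype(float),cv2.cvtColor(im,cv2.COLOR_RGB2GRAY)[:200].astype(float))
print('shift',sh)
d=np.array(sh[0])
for n,p,z in [('hole',(348,211),88),('heel',(323,211),153),('c1',(308,298),88),('c2',(430,304),88),('nearmidrow3',(352,161),88)]:
    print(n,np.round(ray('wrist',np.array(f(*p))+d,z,c),1))
cv2.imwrite('pics/w7b.png',cv2.resize(im[50:130,160:260],None,fx=6,fy=6,interpolation=cv2.INTER_CUBIC)[:,:,::-1])
```

```text
11.15 [482.6 260.4 295.2] [ 1.798e+02 -1.000e-01  2.910e+01]
rects [(array([190.,  85., 212.,  98.]), 0.76), (array([280., 118., 317., 199.]), 0.68)]
[(array([206.5,  91.9]), 0.68)]
shift ((-1.320591355033116, 0.3526374981857998), 0.9403096921554841)
hole [549.9 366.1  88. ]
heel [544.6 362.6 153. ]
c1 [501.1 365.3  88. ]
c2 [529.4 307.8  88. ]
nearmidrow3 [572. 375.  88.]
```

View pics/w7b.png

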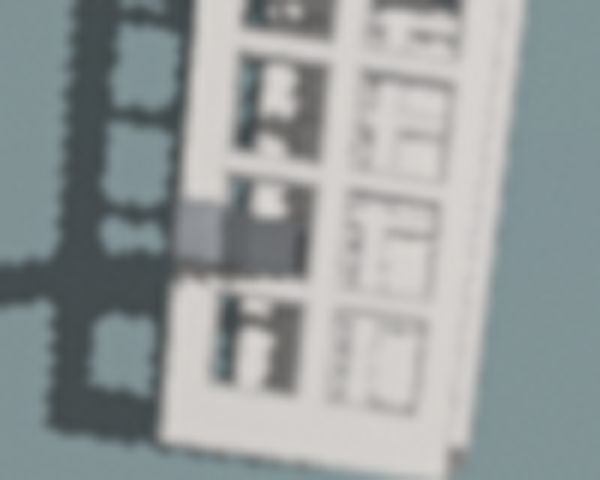

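```bash
cat >> h.py <<'E'
def rel(P,Rd):
    s=state();p=np.array(s['ee_pos']);Rc=R.from_euler('xyz',s['ee_rot'],degrees=True)
    return np.round(np.r_[Rc.inv().apply(np.array(P)-p)/500,(Rc.inv()*Rd).as_rotvec()/(np.pi/2)],3)
def tool(yaw,tilt): # tool down at yaw, then tilted about tool y (deg): z towards +tool x
    return R.from_euler('z',yaw,degrees=True)*R.from_euler('x',180,degrees=True)*R.from_euler('y',tilt,degrees=True)
E
python3 - <<'E'
from h import *
Rd=tool(24,45);z=Rd.as_matrix()[:,2];print(z)
G=np.array([546,364,129.])
for d in [85,4]: print(rel(G-d*z,Rd),np.round(G-d*z))
E
```

```text
[ 0.64597419  0.28760624 -0.70710678]
[ 0.091 -0.13   0.213 -0.02   0.497  0.055] [491. 340. 189.]
[ 0.204 -0.12   0.328 -0.02   0.497  0.055] [543. 363. 132.]
```

```bash
python3 -m jog '0.02 -0.13 0.05 -0.02 0.497 0.055; 0.04 -0.13 0.1 -0.02 0.497 0.055; 0.091 -0.13 0.15 -0.02 0.497 0.055; 0.091 -0.13 0.2 -0.02 0.497 0.055; 0.091 -0.13 0.213 -0.02 0.497 0.055;0.091 -0.13 0.213 -0.02 0.497 0.055;0.091 -0.13 0.213 -0.02 0.497 0.055;0.091 -0.13 0.213 -0.02 0.497 0.055;0.091 -0.13 0.213 -0.02 0.497 0.055;0.091 -0.13 0.213 -0.02 0.497 0.055' 0; python3 look.py w8.png forceps_mid:80
python3 - <<'E'
from h import *
G=np.array([546,364,129.])
Rd=tool(24,45);z=Rd.as_matrix()[:,2];print(rel(G-4*z,Rd))
im=cv2.imread('pics/w8.png')
print(proj('wrist',[[549.9,366.1,88],[544,363,153]]))
E
```

```text
time_s: 12.13
ee_pos: [498.7, 331.5, 205.8]
ee_rot: [-179.1, -43.2, 24.4]
force: [-0.1, 0.6, -0.5]
gripper_width: 45.5
12.13 [498.7 331.5 205.8] [-179.1  -43.2   24.4] [ 36.3   8.5 122.2 -48.1   9.8 146.5] 45.53829070209579
forceps_mid [244.1 243.5] 0.64 [531.6 358.9  80. ]
forceps_mid [246.  230.7] 0.58 [545.5 363.4  80. ]
[-0.026 -0.016  0.181 -0.012  0.02   0.001]
[[245.74792934 225.16711286]
 [243.12522897 205.13559501]]
```

View pics/w8.png

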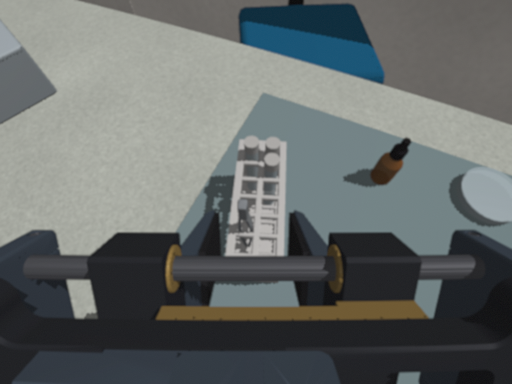

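The view shows the forceps heel at (242,203) between the fingers, as projected. But joint 6 is at its limit and J5 is near singular, so I'll fit a quick kinematic model to choose the tilt and yaw.

```bash
cat > kin.py <<'E'
from h import *
from scipy.optimize import least_squares
D=[([-74.943,18.312,89.639,0,72.044,-1.146],[160.453,-552.173,235.976]),([5.2,9.2,107.5,0,63.3,95.3],[452.4,52.2,201.]),
([-31.9,11.2,102.5,.1,66.3,44.1],[419.5,-247.1,216.2]),([-26.3,28.1,103.4,0,48.3,49.7],[521.3,-244.9,53.8]),([-33.1,14,102.8,0,62.6,43.1],[431,-267.3,190]),
([27.4,14.1,87.2,-.2,78.7,88.1],[482.3,261.9,294]),([36.3,8.5,122.2,-48.1,9.8,146.5],[498.7,331.5,205.8])]
r_=lambda a,t:R.from_euler(a,t,degrees=True)
def fk(q,k):
    a,d,L1,L2,e,L3=k
    B=r_('z',q[0]);A=B*r_('y',q[1]);F=A*r_('y',q[2]);W=F*r_('z',k4*q[3])*r_('y',q[4])*r_('z',k6*q[5]+o6)
    return B.apply([a,0,d])+A.apply([0,0,L1])+F.apply([e,0,L2])+W.apply([0,0,L3]),W
k4=k6=1;o6=0
def fit():
    f=lambda k:np.concatenate([fk(q,k)[0]-p for q,p in D])
    return least_squares(f,[0,300,330,350,0,250])
best=None
for k4 in (1,-1):
    s=fit();print(k4,s.cost,np.round(s.x,1))
    if best is None or s.cost<best[0]: best=(s.cost,k4,s.x)
_,k4,k=best
# q6 sign/offset from orientation
E_=[(0,16.2),(1,-.1),(2,14.),(5,29.3)]
for k6 in (1,-1):
    for o6 in (0,90,180,270):
        err=sum((fk(D[i][0],k)[1].inv()*tool(y,0)).magnitude() for i,y in E_)
        if err<.1: print(k6,o6,err);K6=(k6,o6)
k6,o6=K6
lo=np.array([-177,-48,12.5,-77,3,-146]);hi=np.array([177,115,149,257,150,146])
def ik(P,Rd,q0):
    def f(q):
        p,W=fk(q,k);return np.r_[(p-P)/10,(W.inv()*Rd).as_rotvec()*20]
    s=least_squares(f,np.clip(q0,lo+.1,hi-.1),bounds=(lo,hi));return s.cost,np.round(s.x,1)
E
python3 - <<'E'
from kin import *
G=np.array([546,364,129.])
for yaw in (24,27):
  for tilt in (25,30,35,40,45):
    Rd=tool(yaw,tilt);z=Rd.as_matrix()[:,2]
    print(yaw,tilt,[ik(G-d*z,Rd,[33,20,100,-10,20,110]) for d in (85,8)])
E
```

```text
1 454.1263751533418 [  4.  134.5 587.4 413.   22.4 307.8]
-1 2532.58846438068 [ 21.8 111.2 559.  395.1   4.8 279.5]
1 90 0.005337757065065593
24 25 [(np.float64(4.139608613607898e-28), array([ 36.9,  13.7, 105.3,  -9.1,  36.8, 109. ])), (np.float64(1.0590836405974947e-27), array([ 36.1,  20.6, 106.8, -10.8,  28.4, 110.5]))]
24 30 [(np.float64(9.067313653804682e-28), array([ 37.8,  12.1, 110.3, -14.2,  29.1, 114.4])), (np.float64(1.112228131700568e-21), array([ 36.7,  19.7, 110.8, -17.9,  21.1, 117.8]))]
24 35 [(np.float64(5.606937852974596e-28), array([ 38.7,  10.9, 115.1, -23.3,  21.5, 124. ])), (np.float64(4.368215265411498e-28), array([ 37.3,  19.1, 114.7, -32.8,  14.1, 133. ]))]
24 40 [(np.float64(3.059045721296071e-24), array([ 39.6,  10.2, 119.9, -42.6,  14.8, 143.8])), (np.float64(0.31359204934226664), array([ 36.9,  18.7, 117.1, -46.4,   9.5, 146. ]))]
24 45 [(np.float64(1.0289842142673005), array([ 38.2,   9.6, 122.1, -46.3,  10.2, 146. ])), (np.float64(2.5459734055929633), array([ 35.6,  18.4, 118.2, -47.8,   5.9, 146. ]))]
27 25 [(np.float64(4.627697701933856e-27), array([
[... 157 characters left out ...]
734477765946e-28), array([ 36.5,  11.9, 110.5, -10.1,  28.3, 107.1])), (np.float64(3.236484735347356e-24), array([ 35.8,  19.6, 111. , -12.8,  20.2, 109.7]))]
27 35 [(np.float64(4.426872004095339e-28), array([ 37.2,  10.6, 115.4, -17. ,  20.2, 114.4])), (np.float64(4.803198514569046e-22), array([ 36.2,  18.9, 114.9, -24.9,  12.6, 122. ]))]
27 40 [(np.float64(3.483230453549902e-24), array([ 37.8,   9.9, 120.2, -34. ,  12.5, 131.8])), (np.float64(0.07899454864971586), array([ 36.2,  18.7, 118. , -49.2,   6.9, 146. ]))]
27 45 [(np.float64(0.44932505796428973), array([ 37. ,   9.5, 123.2, -49.1,   7.2, 146. ])), (np.float64(1.7444420958163054), array([ 34.8,  18.4, 119. , -50.4,   3.3, 146. ]))]
```

Run:
```python
from h import *
G=np.array([546,364,129.])
Rd=tool(26,33);z=Rd.as_matrix()[:,2]
for d in [70,12]: print(rel(G-d*z,Rd),np.round(G-d*z))
```

```text
[-0.001 -0.016  0.051  0.001 -0.114 -0.016] [512. 347. 188.]
[-0.021 -0.016  0.165  0.001 -0.114 -0.016] [540. 361. 139.]
```

```bash
python3 -m jog '-0.001 -0.016 0.02 0.001 -0.114 -0.016;-0.001 -0.016 0.051 0.001 -0.114 -0.016;-0.001 -0.016 0.051 0.001 -0.114 -0.016;-0.001 -0.016 0.051 0.001 -0.114 -0.016;-0.001 -0.016 0.051 0.001 -0.114 -0.016;-0.001 -0.016 0.051 0.001 -0.114 -0.016'; python3 look.py w9.png forceps_mid:80
python3 - <<'E'
from h import *
G=np.array([546,364,129.])
Rd=tool(26,33);z=Rd.as_matrix()[:,2]
for d in [30,12]: print(rel(G-d*z,Rd),np.round(G-d*z))
im=cv2.imread('pics/w9.png')
for p in proj('wrist',[[549.9,366.1,88],[544,363,153]]):
    cv2.circle(im,tuple(int(v) for v in p),1,(0,0,255),-1);print(p)
cv2.imwrite('pics/w9b.png',cv2.resize(im[130:260,180:320],None,fx=5,fy=4.6,interpolation=cv2.INTER_CUBIC))
E
```

```text
time_s: 12.73
ee_pos: [512.2, 347.3, 187.5]
ee_rot: [180.0, -33.0, 25.9]
force: [-0.2, 0.4, 0.8]
gripper_width: 45.8
12.73 [512.2 347.3 187.5] [180.  -33.   25.9] [ 35.8  12.6 113.7 -14.6  21.8 111.9] 45.822051346768866
forceps_mid [253.4 220.5] 0.74 [547.3 363.9  80. ]
forceps_mid [395.2 156.2] 0.2 [679.8 254.9  80. ]
[ 0.001 -0.001  0.08   0.001  0.001  0.   ] [531. 357. 154.]
[ 0.001 -0.001  0.116  0.001  0.001  0.   ] [540. 361. 139.]
[252.43800732 214.58494284]
[252.46615613 203.91550995]
```

View pics/w9b.png

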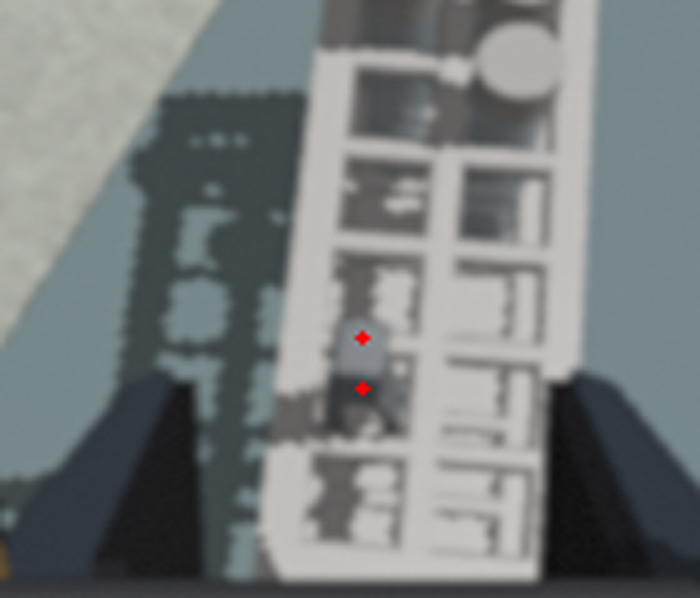

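The heel's top at crop (362,346) matches the projected point, and the forceps are centred between the fingers. I'll advance and close.

```bash
python3 -m jog '0 0 0.05 0 0 0; 0 0 0.09 0 0 0;0 0 0.11 0 0 0; 0 0 0.116 0 0 0; 0 0 0.116 0 0 0; 0 0 0.116 0 0 0'; python3 -m jog '0 0 0 0 0 0;0 0 0 0 0 0;0 0 0 0 0 0;0 0 0 0 0 0;0 0 0 0 0 0;0 0 0 0 0 0;0 0 0 0 0 0' -1 25
```

```text
time_s: 13.33
ee_pos: [539.7, 360.5, 139.1]
ee_rot: [179.9, -33.0, 26.0]
force: [-0.6, 0.5, 0.7]
gripper_width: 45.7
time_s: 13.92
ee_pos: [539.5, 360.9, 139.3]
ee_rot: [-180.0, -33.0, 26.0]
force: [-1.7, 1.6, 1.2]
gripper_width: 8.2
```

```bash
python3 -m jog '0.022 0 -0.034 0 0 0; 0.055 0 -0.084 0 0 0; 0.087 0 -0.134 0 0 0; 0.12 0 -0.185 0 0 0; 0.131 0 -0.201 0 0 0; 0.131 0 -0.201 0 0 0; 0.131 0 -0.201 0 0 0'
python3 - <<'E'
from kin import *
shot('scene','s2.png')
im=cv2.imread('pics/s2.png');cv2.imwrite('pics/s2b.png',cv2.resize(im[60:210,220:420],None,fx=4,fy=4,interpolation=cv2.INTER_CUBIC))
# lay pose candidates: grip point G on mat area, tool tilted back
for yaw in (0,10):
  for tilt in (-50,-57):
    Rd=tool(yaw,tilt);z=Rd.as_matrix()[:,2]
    for g in ([520,90,40],[520,90,12]):
        P=np.array(g)-12*z;print(yaw,tilt,g,ik(P,Rd,[10,30,100,0,100,95]),rel(P,Rd))
E
```

```text
time_s: 14.5
ee_pos: [539.2, 360.5, 258.3]
ee_rot: [180.0, -32.9, 26.0]
force: [-0.9, 0.1, -1.4]
gripper_width: 8.7
1 454.1263751533418 [  4.  134.5 587.4 413.   22.4 307.8]
-1 2532.58846438068 [ 21.8 111.2 559.  395.1   4.8 279.5]
1 90 0.005337757065065593
0 -50 [520, 90, 40] (np.float64(3.115583666934889e-20), array([  6.7,  50. ,  77. ,   5.3, 102.7,  95.5])) [-0.44   0.477  0.215  0.048 -0.903  0.311]
0 -50 [520, 90, 12] (np.float64(2.1694198170443674e-28), array([  6.7,  51.8,  77.7,   5.2, 100.3,  95.3])) [-0.47   0.477  0.262  0.048 -0.903  0.311]
0 -57 [520, 90, 40] (np.float64(2.3984478773029676e-28), array([  6.5,  53.8,  73.4,   5.8, 109.5,  95.5])) [-0.44   0.478  0.218  0.068 -0.979  0.312]
0 -57 [520, 90, 12] (np.float64(4.770197558710658e-28), array([  6.5,  55.6,  73.9,   5.7, 107.3,  95.3])) [-0.47   0.478  0.265  0.068 -0.979  0.312]
10 -50 [520, 90, 40] (np.float64(5.964759521422933e-29), array([ 9.900e+00,  5.020e+01,  7.660e+01, -1.000e-01,  1.032e+02,
        8.990e+01])) [-0.439  0.474  0.215  0.03  -0.913  0.191]
10 -50 [520, 90, 12] (np.float64(8.398792348191293e-29), array([ 9.900e+00,  5.200e+01,  7.720e+01, -1.000e-01,  1.008e+02,
        8.990e+01])) [-0.469  0.474  0.263  0.03  -0.913  0.191]
10 -57 [520, 90, 40] (np.float64(3.9313271864351906e-28), array([ 9.900e+00,  5.400e+01,  7.290e+01, -1.000e-01,  1.101e+02,
        8.990e+01])) [-0.439  0.475  0.218  0.042 -0.99   0.192]
10 -57 [520, 90, 12] (np.float64(9.685371593755668e-29), array([ 9.900e+00,  5.580e+01,  7.340e+01, -1.000e-01,  1.078e+02,
        8.990e+01])) [-0.469  0.475  0.265  0.042 -0.99   0.192]
```

View pics/s2b.png

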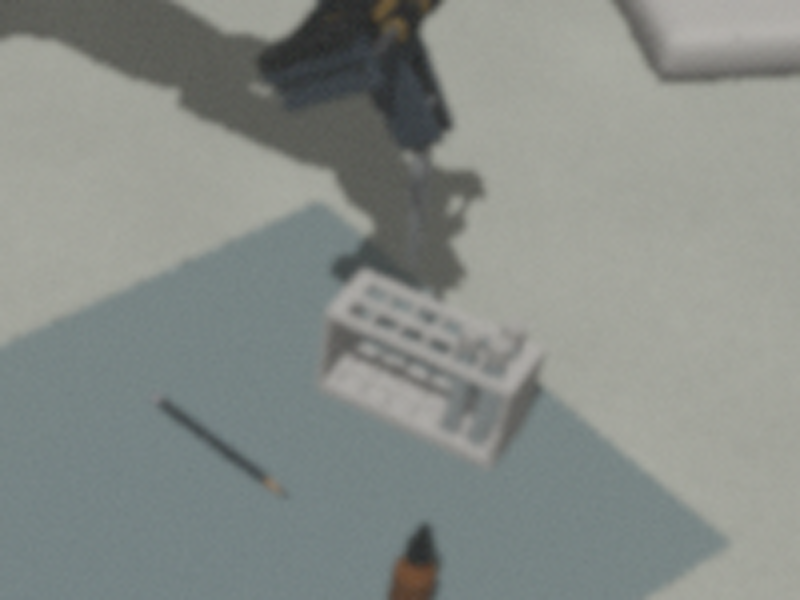

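The forceps hang from the fingers at (415,200), clear of the rack, and the pencil hasn't moved. I'll lay them on the freed mat area, tips toward the robot.

```bash
python3 - <<'E' | tail -2
from kin import *
Rd=tool(5,-50);z=Rd.as_matrix()[:,2]
for g in ([530,60,120],):
    P=np.array(g)-12*z;print(ik(P,Rd,[10,30,100,0,100,95]),rel(P,Rd))
E
```

```text
1 90 0.005337757065065593
(np.float64(9.825731696455601e-29), array([  6. ,  46. ,  72.6,   0.8, 111.4,  90.9])) [-0.36   0.539  0.076  0.039 -0.909  0.251]
```

```bash
python3 -m jog '-0.207 0.539 -0.159 0.02 -0.455 0.126;-0.207 0.539 -0.159 0.02 -0.455 0.126;-0.207 0.539 -0.159 0.02 -0.455 0.126;-0.207 0.539 -0.159 0.02 -0.455 0.126;-0.207 0.539 -0.159 0.02 -0.455 0.126;-0.207 0.539 -0.159 0.02 -0.455 0.126;-0.207 0.539 -0.159 0.02 -0.455 0.126;-0.36 0.539 0.076 0.039 -0.909 0.251;-0.36 0.539 0.076 0.039 -0.909 0.251;-0.36 0.539 0.076 0.039 -0.909 0.251;-0.36 0.539 0.076 0.039 -0.909 0.251;-0.36 0.539 0.076 0.039 -0.909 0.251;-0.36 0.539 0.076 0.039 -0.909 0.251;-0.36 0.539 0.076 0.039 -0.909 0.251;-0.36 0.539 0.076 0.039 -0.909 0.251;-0.36 0.539 0.076 0.039 -0.909 0.251'; python3 - <<'E' | tail -6
from h import *
shot('scene','s3.png');shot('top')
for n in ('scene','top'):
  for q in('forceps_tip','forceps_mid'):
    for r in tip_of(q,n)[:1]: print(n,q,np.round(r['location']),round(r['confidence'],2),np.round(ray(n,r['location'],110),0))
Rd=tool(5,-50);z=Rd.as_matrix()[:,2]
P=np.array([530,60,26])-12*z;print(rel(P,Rd))
E
```

```text
time_s: 15.88
ee_pos: [538.5, 60.4, 127.2]
ee_rot: [-179.9, 50.0, 5.1]
force: [0.0, -0.4, -0.5]
gripper_width: 8.6
scene forceps_tip [209. 150.] 0.4 [435.  36. 110.]
scene forceps_mid [175. 240.] 0.46 [ 660. -183.  110.]
[ 0.146 -0.     0.123 -0.    -0.002  0.   ]
```

```bash
python3 -m jog '0.05 0 0.042 0 0 0;0.09 0 0.076 0 0 0;0.11 0 0.093 0 0 0;0.12 0 0.101 0 0 0;0.125 0 0.106 0 0 0;0.125 0 0.106 0 0 0' - 6; python3 -m jog '0.005 0 0.004 0 0 0; 0.01 0 0.008 0 0 0;0.015 0 0.013 0 0 0;0.018 0 0.015 0 0 0;0.018 0 0.015 0 0 0'
```

```text
time_s: 16.68
ee_pos: [538.8, 60.6, 47.5]
ee_rot: [-180.0, 49.9, 5.1]
force: [-0.4, 1.0, -0.1]
gripper_width: 9.0
time_s: 17.1
ee_pos: [538.7, 60.5, 35.6]
ee_rot: [-180.0, 49.9, 5.1]
force: [0.4, -0.6, 0.4]
gripper_width: 8.8
```

```bash
python3 -m jog '0.005 0 0.004 0 0 0; 0.009 0 0.008 0 0 0;0.009 0 0.008 0 0 0;0.009 0 0.008 0 0 0'; python3 -m jog '0 0 0 0 0 0;0 0 0 0 0 0;0 0 0 0 0 0;0 0 0 0 0 0;0 0 0 0 0 0;0 0 0 0 0 0' -0.1; python3 -m jog '0 0 -0.08 0 0 0;0 0 -0.16 0 0 0;-0.1 0 -0.24 0 0.2 0;-0.25 0 -0.3 0 0.5 0;-0.35 0 -0.33 0 0.55 0;-0.35 0 -0.33 0 0.555 0;-0.35 0 -0.33 0 0.555 0;-0.35 0 -0.33 0 0.555 0;-0.35 0 -0.33 0 0.555 0;-0.35 0 -0.33 0 0.555 0;-0.35 0 -0.33 0 0.555 0'; python3 look.py w10.png forceps_mid:8 forceps_tip:8; python3 -c "
from h import *
print([(np.round(r['rect']),round(r['confidence'],2)) for r in spot_in('forceps','wrist')])"
```

```text
time_s: 17.43
ee_pos: [538.6, 60.5, 29.6]
ee_rot: [-180.0, 49.9, 5.0]
force: [0.6, 0.5, -0.2]
gripper_width: 8.9
time_s: 17.93
ee_pos: [538.6, 60.6, 29.6]
ee_rot: [-180.0, 49.9, 5.1]
force: [-0.2, -0.2, 1.3]
gripper_width: 40.6
time_s: 18.85
ee_pos: [550.5, 61.4, 270.6]
ee_rot: [-180.0, 0.0, 5.0]
force: [0.9, 0.1, 0.4]
gripper_width: 40.9
18.85 [550.5  61.4 270.6] [-180.    0.    5.] [ 5.2 15.3 88.9  0.  75.8 90.1] 40.87197114468725
forceps_mid [253.3 211.2] 0.86 [483.   55.4   8. ]
forceps_tip [411.5 157.7] 0.74 [ 588.9 -176.3    8. ]
forceps_tip [253.7 254.1] 0.6 [408.   48.3   8. ]
[(array([249., 168., 258., 248.]), 0.68)]
```

```bash
python3 -m jog '-0.1 0 0.04 0 0 0;-0.2 0 0.1 0 0 0;-0.28 0 0.14 0 0 0;-0.28 0 0.14 0 0 0;-0.28 0 0.14 0 0 0;-0.28 0 0.14 0 0 0'; python3 look.py w11.png forceps_mid:8 forceps_tip:8 pencil:2
python3 - <<'E'
from h import *
c=calibration('wrist');r=spot_in('forceps','wrist')
print([(np.round(x['rect']),round(x['confidence'],2)) for x in r])
x=r[0]['rect'];m=(x[0]+x[2])/2
print(ray('wrist',(m,x[1]),8,c),ray('wrist',(m,x[3]),8,c))
im=cv2.imread('pics/w11.png');cv2.imwrite('pics/w11b.png',cv2.resize(im[0:260,150:400],None,fx=2.3,fy=2.3,interpolation=cv2.INTER_CUBIC))
E
```

```text
time_s: 19.55
ee_pos: [413.5, 49.5, 197.7]
ee_rot: [-180.0, 0.3, 5.0]
force: [1.3, -0.2, 0.3]
gripper_width: 41.2
19.55 [413.5  49.5 197.7] [-180.     0.3    5. ] [  5.2   5.9 112.    0.   62.4  90.2] 41.16059238189378
forceps_mid [253.2 124.3] 0.74 [479.9  55.1   8. ]
forceps_mid [463.6  45. ] 0.34 [ 590.3 -175.9    8. ]
forceps_tip [251.7 181.8] 0.9 [409.5  50.9   8. ]
pencil [131.   70.9] 0.58 [528.5 202.4   2. ]
[(array([247.,  59., 260., 181.]), 0.94)]
[556.18806866  61.24642759   8.        ] [414.03115066  48.91411205   8.        ]
```

View pics/w11b.png

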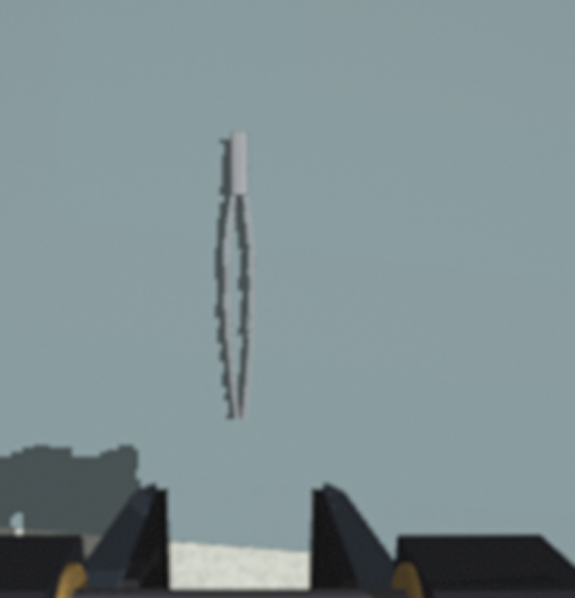

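The forceps lie flat on the mat, bow horizontal, heel away from the robot, with the middle at about (484,55). I'll flip the wrist half a turn, then grasp at the middle.

```bash
python3 -m jog '0.141 0.001 0.1 0 0 -1;0.141 0.001 0.1 0 0 -1;0.141 0.001 0.1 0 0 -1;0.141 0.001 0.1 0 0 -1;0.141 0.001 0.1 0 0 -1;0.141 0.001 0.1 0 0 -1;0.141 0.001 0.1 0 0 -1;0.141 0.001 0.1 0 0 -1;0.141 0.001 0.1 0 0 -1;0.141 0.001 0.1 0 0 -1;0.141 0.001 0.1 0 0 -1;0.141 0.001 0.1 0 0 -1;0.141 0.001 0.1 0 0 -1;0.141 0.001 0.1 0 0 -1' -0.1; python3 -m jog '0 0 0 0 0 -0.99;0 0 0 0 0 -0.99;0 0 0 0 0 -0.99;0 0 0 0 0 -0.99;0 0 0 0 0 -0.99;0 0 0 0 0 -0.99;0 0 0 0 0 -0.99;0 0 0 0 0 -0.99;0 0 0 0 0 -0.99;0 0 0 0 0 -0.99;0 0 0 0 0 -0.99;0 0 0 0 0 -0.99;0 0 0 0 0 -0.99;0 0 0 0 0 -0.99;0 0 0 0 0 -0.99'
python3 - <<'E'
from h import *
print(np.round(state()['qpos'],1));print(rel([483.5,55.2,25.5],tool(184.7,0)))
E
```

```text
time_s: 20.97
ee_pos: [487.4, 55.4, 149.4]
ee_rot: [180.0, -0.0, 95.1]
force: [0.0, 0.3, -0.5]
gripper_width: 41.1
time_s: 22.22
ee_pos: [488.1, 55.5, 149.5]
ee_rot: [180.0, 0.1, -176.0]
force: [-0.6, 0.3, -0.5]
gripper_width: 41.0
[  5.1  15.2 107.8   0.   56.9 -88.9]
[ 0.009 -0.     0.248  0.     0.001 -0.008]
```

```bash
python3 -m jog '0.009 0 0.07 0 0 -0.008;0.009 0 0.14 0 0 -0.008;0.009 0 0.2 0 0 -0.008;0.009 0 0.23 0 0 -0.008;0.009 0 0.245 0 0 -0.008;0.009 0 0.247 0 0 -0.008;0.009 0 0.247 0 0 -0.008'; python3 -m jog '0 0 0 0 0 0;0 0 0 0 0 0;0 0 0 0 0 0;0 0 0 0 0 0;0 0 0 0 0 0;0 0 0 0 0 0' -1 20; python3 -m jog '0 0 -0.05 0 0 0; 0 0 -0.12 0 0 0; 0 0 -0.2 0 0 0; 0 0 -0.26 0 0 0; 0 0 -0.26 0 0 0; 0 0 -0.26 0 0 0'
python3 - <<'E'
from h import *
print(np.round(state()['qpos'],1))
T=np.array([531,-241]);x=np.array([np.cos(np.radians(14)),np.sin(np.radians(14))]);y=np.array([-x[1],x[0]])
s1=T-50*y;print(s1,rel([*s1,100],tool(194,0)))
E
```

```text
time_s: 22.8
ee_pos: [484.4, 55.3, 26.3]
ee_rot: [180.0, 0.1, -175.3]
force: [0.2, -0.1, -0.3]
gripper_width: 41.1
time_s: 23.3
ee_pos: [484.8, 55.4, 26.8]
ee_rot: [180.0, 0.2, -175.3]
force: [-0.9, 0.5, 3.8]
gripper_width: 15.0
time_s: 23.8
ee_pos: [485.3, 55.3, 158.4]
ee_rot: [180.0, 0.4, -175.4]
force: [-0.5, -0.4, -0.7]
gripper_width: 15.0
[  5.1  14.2 107.7   0.   57.7 -89.5]
[ 543.09609478 -289.51478631] [-0.059 -0.697  0.117  0.     0.004 -0.104]
```

```bash
python3 -m jog '-0.059 -0.697 0.02 0 0.004 -0.104;-0.059 -0.697 0.02 0 0.004 -0.104;-0.059 -0.697 0.02 0 0.004 -0.104;-0.059 -0.697 0.02 0 0.004 -0.104;-0.059 -0.697 0.02 0 0.004 -0.104;-0.059 -0.697 0.02 0 0.004 -0.104;-0.059 -0.697 0.02 0 0.004 -0.104;-0.059 -0.697 0.02 0 0.004 -0.104;-0.059 -0.697 0.02 0 0.004 -0.104;-0.059 -0.697 0.02 0 0.004 -0.104;-0.059 -0.697 0.02 0 0.004 -0.104;-0.059 -0.697 0.02 0 0.004 -0.104'; python3 look.py w12.png forceps_mid:130 forceps_tip:130 tray:2 probe_mid:18 spatula_mid:17
python3 - <<'E'
from h import *
shot('top')
for q,z in [('forceps_tip',130),('forceps_mid',130),('probe_mid',18),('probe_tip',18)]:
    for r in tip_of(q,'top')[:1]: print(q,r['confidence'],np.round(ray('top',r['location'],z)))
print(rel([543.1,-289.8,52],tool(194,0)))
E
```

```text
time_s: 24.8
ee_pos: [541.9, -288.5, 146.5]
ee_rot: [179.8, -0.1, -166.0]
force: [0.4, -0.0, -0.5]
gripper_width: 14.8
24.8 [ 541.9 -288.5  146.5] [ 1.798e+02 -1.000e-01 -1.660e+02] [-2.910e+01  2.560e+01  9.170e+01  1.000e-01  6.290e+01 -1.332e+02] 14.831972334851256
forceps_mid [254.4 228.8] 0.73 [ 534.5 -290.7  130. ]
forceps_tip [254.  120.4] 0.88 [ 469.1 -307.2  130. ]
tray [300.2 190.6] 0.6 [ 530.5 -239.     2. ]
probe_mid [298.1 197.7] 0.72 [ 535.  -242.7   18. ]
spatula_mid [352.  195.5] 0.75 [ 519.2 -187.7   17. ]
forceps_tip 0.48 [ 468. -304.  130.]
probe_mid 0.5 [ 535. -242.   18.]
probe_tip 0.37 [ 531. -237.   18.]
[ 0.    -0.001  0.193 -0.     0.001  0.   ]
```

The network check shows the tips pointing toward the robot. I flipped the wrist before the grasp, so the forceps themselves were never turned. I'll turn them half a turn here, well above the tray.

```bash
python3 -m jog '0 0 0 0 0 1;0 0 0 0 0 1;0 0 0 0 0 1;0 0 0 0 0 1;0 0 0 0 0 1;0 0 0 0 0 1;0 0 0 0 0 1;0 0 0 0 0 1;0 0 0 0 0 1;0 0 0 0 0 1;0 0 0 0 0 1;0 0 0 0 0 1;0 0 0 0 0 1;0 0 0 0 0 1'; python3 -m jog '0 0 0 0 0 1;0 0 0 0 0 1;0 0 0 0 0 1;0 0 0 0 0 1;0 0 0 0 0 1;0 0 0 0 0 1;0 0 0 0 0 1;0 0 0 0 0 1;0 0 0 0 0 1;0 0 0 0 0 1;0 0 0 0 0 1;0 0 0 0 0 1;0 0 0 0 0 1;0 0 0 0 0 1'; python3 look.py w13.png forceps_mid:127 forceps_tip:127 tray:2 probe_mid:18 spatula_mid:17;  python3 - <<'E'
from h import *
print(rel([543.1,-289.8,54],tool(14,0)))
E
```

```text
time_s: 26.52
ee_pos: [543.0, -289.4, 148.6]
ee_rot: [179.9, 0.0, 104.0]
force: [0.6, -0.2, -0.3]
gripper_width: 14.8
time_s: 27.68
ee_pos: [543.0, -289.4, 148.6]
ee_rot: [180.0, -0.1, 14.0]
force: [-0.5, 0.5, -0.7]
gripper_width: 14.9
27.68 [ 543.  -289.4  148.6] [ 1.8e+02 -1.0e-01  1.4e+01] [-29.1  25.5  91.5   0.   62.9  46.8] 14.859090309334523
forceps_mid [252.5 234.9] 0.71 [ 542.9 -289.3  127. ]
forceps_tip [250.  120.7] 0.55 [ 614.2 -270.1  127. ]
tray [205. 185.] 0.77 [ 533.7 -237.2    2. ]
probe_mid [206.9 186.1] 0.7 [ 537.5 -241.2   18. ]
probe_mid [147.1 120.5] 0.41 [ 588.7 -170.5   18. ]
spatula_mid [159.2 194.5] 0.9 [ 516.  -193.6   17. ]
[-0.     0.001  0.189  0.    -0.001  0.   ]
```

```bash
python3 -m jog '0 0 0.06 0 0 0;0 0 0.12 0 0 0;0 0 0.16 0 0 0;0 0 0.185 0 0 0;0 0 0.189 0 0 0;0 0 0.189 0 0 0;0 0 0.189 0 0 0'; python3 -m jog '0 0 0.014 0 0 0;0 0 0.024 0 0 0;0 0 0.028 0 0 0;0 0 0.03 0 0 0;0 0 0.03 0 0 0;0 0 0.03 0 0 0'
```

```text
time_s: 28.57
ee_pos: [543.8, -289.8, 54.9]
ee_rot: [179.9, -0.1, 14.1]
force: [-0.0, -0.8, 0.2]
gripper_width: 14.6
time_s: 29.07
ee_pos: [543.9, -289.8, 40.0]
ee_rot: [179.9, -0.1, 14.1]
force: [-0.0, 0.2, -0.2]
gripper_width: 14.7
```

```bash
python3 look.py w14.png forceps_mid:20 forceps_tip:20 tray:2 probe_mid:18 spatula_mid:17
```

```text
29.07 [ 543.9 -289.8   40. ] [ 1.799e+02 -1.000e-01  1.410e+01] [-29.1  32.   98.3   0.   49.6  46.8] 14.705818108655466
forceps_mid [254.5 232.7] 0.71 [ 546.3 -290.4   20. ]
forceps_tip [251.9 120. ] 0.81 [ 615.8 -271.5   20. ]
forceps_tip [182.8 227.1] 0.51 [ 538.7 -243.7   20. ]
tray [178.  227.5] 0.94 [ 529.1 -237.3    2. ]
tray [252.  121.7] 0.62 [ 614.6 -271.8    2. ]
probe_mid [178.6 226.3] 0.76 [ 537.7 -240.6   18. ]
probe_mid [251.8 232.9] 0.22 [ 544.9 -289.    18. ]
spatula_mid [102.3 235. ] 0.63 [ 518.1 -190.7   17. ]
```

```bash
python3 -m jog '0 0 0.003 0 0 0;0 0 0.005 0 0 0;0 0 0.006 0 0 0;0 0 0.006 0 0 0;0 0 0.006 0 0 0'
```

```text
time_s: 29.78
ee_pos: [544.1, -290.0, 37.6]
ee_rot: [179.9, -0.2, 14.1]
force: [0.2, 0.5, 4.8]
gripper_width: 15.1
```

Contact shows 4.8 N upward. I'll release and retreat.

```bash
python3 -m jog '0 0 0 0 0 0;0 0 0 0 0 0;0 0 0 0 0 0;0 0 0 0 0 0;0 0 0 0 0 0' -0.35; python3 -m jog '0 0 -0.04 0 0 0; 0 0 -0.1 0 0 0; 0 0 -0.18 0 0 0; -0.1 0 -0.25 0 0 0; -0.2 0.01 -0.3 0 0 0; -0.24 -0.05 -0.3 0 0 0; -0.24 -0.05 -0.3 0 0 0;-0.24 -0.05 -0.3 0 0 0;-0.24 -0.05 -0.3 0 0 0'; python3 look.py w15.png forceps_mid:18 forceps_tip:18 tray:2 probe_mid:18 probe_tip:18 spatula_mid:17 spatula_tip:17
python3 - <<'E'
from h import *
im=cv2.imread('pics/w15.png');cv2.imwrite('pics/w15b.png',cv2.resize(im[0:230,130:410],None,fx=2.6,fy=2.6,interpolation=cv2.INTER_CUBIC))
E
```

```text
time_s: 30.2
ee_pos: [543.9, -289.9, 37.3]
ee_rot: [179.9, -0.1, 14.1]
force: [-0.0, 0.6, -0.3]
gripper_width: 29.6
time_s: 30.95
ee_pos: [420.9, -294.8, 187.7]
ee_rot: [179.8, -0.2, 14.0]
force: [0.3, -0.7, -0.1]
gripper_width: 29.7
30.95 [ 420.9 -294.8  187.7] [179.8  -0.2  14. ] [-3.63e+01  1.49e+01  1.02e+02  1.00e-01  6.28e+01  3.96e+01] 29.74241623483551
forceps_mid [276.3  74.7] 0.93 [ 544.3 -290.6   18. ]
forceps_mid [183.7  77.4] 0.63 [ 517.6 -194.    18. ]
forceps_tip [271.2  79.6] 0.67 [ 538.1 -286.5   18. ]
tray [226.3  74.3] 0.64 [ 533.5 -236.2    2. ]
probe_mid [231.2  70.7] 0.76 [ 536.4 -242.5   18. ]
probe_tip [232.7  71.4] 0.51 [ 536.1 -244.2   18. ]
spatula_mid [182.5  78. ] 0.77 [ 516.8 -192.6   17. ]
```

```bash
python3 -m jog '-0.16 0.06 -0.08 0 0 0;-0.16 0.06 -0.08 0 0 0;-0.16 0.06 -0.08 0 0 0;-0.16 0.06 -0.08 0 0 0;-0.16 0.06 -0.08 0 0 0'; python3 look.py w16.png forceps_mid:18 forceps_tip:18 tray:2 probe_mid:18 probe_tip:18 spatula_mid:17 spatula_tip:17
python3 - <<'E'
from h import *
shot('top')
for q,z in [('forceps_tip',18),('forceps_mid',18),('probe_tip',18),('petri_dish',2),('slide_box',2),('dropper_bottle',2),('pencil',2)]:
    for r in tip_of(q,'top')[:1]: print(q,round(r['confidence'],2),np.round(ray('top',r['location'],z)))
E
```

```text
time_s: 31.77
ee_pos: [351.4, -343.1, 226.1]
ee_rot: [180.0, -0.2, 14.0]
force: [0.8, 0.7, 0.2]
gripper_width: 29.9
31.77 [ 351.4 -343.1  226.1] [180.   -0.2  14. ] [-4.570e+01  1.110e+01  1.011e+02  1.000e-01  6.760e+01  3.020e+01] 29.920403027122745
forceps_mid [247.    6.2] 0.67 [ 544.  -288.3   18. ]
forceps_mid [204.4  10.7] 0.64 [ 527.8 -241.7   18. ]
tray [203.9  11.9] 0.92 [ 531.  -237.7    2. ]
probe_mid [205.6   6.5] 0.58 [ 532.4 -242.2   18. ]
probe_tip [163.9  13.8] 0.35 [ 513.8 -196.7   18. ]
spatula_mid [163.4  10.8] 0.87 [ 517.  -195.2   17. ]
forceps_tip 0.83 [ 613. -265.   18.]
forceps_mid 0.78 [ 549. -291.   18.]
probe_tip 0.51 [589. 361.  18.]
petri_dish 0.91 [766.  79.   2.]
slide_box 0.69 [ 784. -121.    2.]
dropper_bottle 0.56 [739. 227.   2.]
pencil 0.53 [528. 209.   2.]
```

```bash
python3 -c "
from workcell import *
print(job_done(), state()['time_s'])"
```

```text
the job is handed in; nothing more can be done
the job is handed in; nothing more can be done
```

The kit tray is filled and the job is handed in; the last clock reading before hand-in was about 32 s of the 64 s allowed.

**What I did**
- **Probe:** I took it from the mat and lowered it into groove 2 until the combs pushed back with about 5 N, then released it.
- **Forceps:** I pulled them from the rack with the tool tilted, laid them on the freed mat area and gripped them again at the middle. I first brought them over the tray with the tips toward the robot. A network check showed this, so I turned them half a turn above the tray, lowered them into groove 1 (4.8 N contact) and released them.

**Last checks**

| Check | Measured (mm) | Against target |
|---|---|---|
| Forceps middle | about (544, -290) | groove 1 at about (543, -290) |
| Forceps tips (top camera) | about (613, -265) | on the side away from the robot |
| Probe middle | 532–537 in x, -242 in y | tray centre at about (531, -241) |
| Spatula middle | about (517, -194) | not moved |

**What disagreed or was not confirmed**
- **Slide box:** the networks put it about 15 mm apart in two top pictures (769 and 784 mm in x; the scene camera gave 778). I put this down to noise, since the arm never went near it. The dish, bottle and pencil readings were within about 10 mm of the first ones.
- **Probe needle:** in the final pictures the network gave wrong positions for the needle point. It was last seen correctly right after placing, at (607, -226), pointing away from the robot.
- **Final picture:** the viewing limit was used up, so I checked the finished tray only by the networks and contact forces, not by eye.

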